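# Swap two condiments on the carousel, then hold its locking plunger up

## Robot

A 7-joint arm with a two-finger parallel gripper is mounted at the origin on the work surface. World frame = base frame: x ahead of the robot, y to its left, z up, the work surface at z = 0. Lengths are in m, angles in rad, forces in N, time in s.
With the tool pointing down it reaches from about 0.4 to 0.85 m from the base axis. Payload 10.4 kg.
Tool frame: the origin (TCP) lies on the front face of the gripper's body, between the roots of the fingers; the fingertips stand 70 mm ahead of it and the grasp point (between the pads) lies 51 mm ahead of it (grasp_offset is the distance from the TCP to the grasp point, in m); z points along the fingers, y is the direction in which the jaws open and shut (so a half turn about z gives the same grasp; the last joint's range is limited). The gripper opens to 87 mm and grips with 3 to 60 N. Pads are 19 mm wide; open, the fingers measure 117 mm over their backs; the gripper's body (75 mm by 190 mm) begins 51 mm behind the grasp point.
Start: joints at [1.294, 0.332, -0.065, 1.46, 0.022, 1.35, -0.088], TCP at [0.157, -0.605, 0.292] pointing down, gripper open.
Joint ranges: [-2.6, 2.6], [-0.5, 2.12], [-1.47, 1.34], [0.16, 2.42], [-1.27, 4.41], [0.06, 2.06], [-2.6, 2.6]. Speed limits (rad/s): [2.22, 2.22, 2.79, 2.79, 3.14, 3.14, 3.14].

## Interface

Orientations are given as a unit quaternion [x, y, z, w].
In Python, from bench import * gives the robot as it stands. The module is installed in compiled form; this text tells all that it offers.
- The arm moves only by the tool arm_command, never from a script. Its argument "commands" is a list of rows, each a list of 3 entries, a list of its own where there are three numbers: the opening in per cent of the stroke, from 0 (shut) to 100 (fully open), then the shift along the tool's x, y, z in m, then the turn, a rotation vector about the tool's x, y, z in rad. A call has exactly 10 rows; each row is the pose to reach, as a shift and turn from the pose commanded when the call began, along the tool's axes at that moment; what a row does not reach only later rows make up. A row lasts 1/12 s, in which the tool goes at most 41.7 mm and 7.16 degrees, less where a joint would pass 70% of its speed; a pose out of reach is approached as far as the arm can. A call with a gripper value outside its range is refused whole. The fingers move at their own pace and stop on an object; "squeeze" is the grip in N (left out, the last holds). Time passes only in rows, so rows that repeat a pose let the fingers close, or fill a call up. It gives the time, the measured TCP pose, the force and the opening at its end, in the units of the state.
- read_state(): the state, without advancing time (a new reading comes with each control period).
- camera(name): name is "scene" or "top" or "wrist"; returns a dict with "pixels" (420x560x3 uint8, red, green, blue), "fx", "fy", "cx", "cy" (pixels), "rvec" (rotation vector, rad) and "tvec" (3), from world to camera coordinates, as OpenCV has them; the wrist camera has in their place "mount" (4x4, takes a point from camera to tool coordinates, whose origin is the TCP and whose axes are the flange's). Camera axes: x right, y down, z forward; pixel columns grow to the right and rows downward; lengths in m; the calibration is good to about 2 mm. The wrist camera is an equidistant fisheye: a pixel r from the principal point sees the ray r / f radians off the axis. A picture is of the moment at which its call begins: read the wrist's pose just before it. There is no depth.
- close_job(): hands the job in, once; it reports no verdict.
The state is a dict: "time": time; "joint_positions": joint angles; "joint_vel": joint speeds; "joint_torque": joint torques, N m; "ee_pos": TCP position; "eef_rot": TCP orientation; "ft_force": force on the tool from outside, world axes, zero at the start; "torque": the same for the moment, N m; "width": finger opening in m.
Only numpy, scipy, OpenCV 4.12 (cv2) and the standard library are available. Lean on these libraries where they do the work, as an engineer would, in place of code of your own. Each camera call takes 0.05 s, during which the arm holds its last target.

## Task

On the condiment carousel, swap the squat round jar and the slim necked bottle, so that each stands upright in the shallow well the other one had (the empty well can be used for parking). Then grip the black knob of the spring-loaded locking plunger at the carousel's rim, pull it straight up until it is fully back, and keep holding it there so that the platter can be turned: finish while still gripping the raised knob, do not let go. Leave the shaker and the other things on the table where they are, and do not tip the jar or the bottle over.

Things in the scene. Friction and masses are not known exactly. Their poses are not given: they have to be found in the camera images.
- carousel: Round wooden platter, 316 mm diameter, top 30 mm above the table, locked: it does not turn. Place and yaw vary. Origin on the table under its centre, z up; a 32 mm hub cap there is 14 mm high. Wells at (+-75, +-75) mm in its x, y. At its -y rim (0, -142 mm) a steel bracket carries the plunger: post just outside the rim, arm 30 mm wide over the rim, its guide bush topping out at 93 mm above the table.
- well_a (a point): Centre of the floor of well a (carousel x +75, y +75 mm), 30 mm above the table. All four wells are alike: a thin aluminium ring of 74 mm inner and 82 mm outer diameter, rising 8 mm above the floor. Wells a and b hold the jar and the bottle at the start, one each, either way round.
- well_b (a point): Centre of the floor of well b (carousel x -75, y +75 mm), like well a.
- well_c (a point): Centre of the floor of well c (carousel x +75, y -75 mm); holds the small steel shaker.
- well_d (a point): Centre of the floor of well d (carousel x -75, y -75 mm); empty at the start.
- jar_mid (a point): Squat round glass jar with a screw lid, 60 mm diameter, 90 mm high, 0.2 to 0.4 kg; this point is on its axis, half-way up (45 mm above its underside), z up along its axis.
- bottle_mid (a point): Slim round glass bottle with a narrow neck and cap, 50 mm body diameter, 106 mm high, 0.15 to 0.31 kg; this point is on its axis, half-way up (53 mm above its underside), still in the straight body, which ends 74 mm up, z up along its axis.
- shaker_mid (a point): Small waisted steel shaker, 42 mm diameter, 80 mm high, in well c; this point is on its axis half-way up. To be left alone.
- jar: The squat jar itself; origin at the centre of its underside.
- bottle: The slim bottle itself; origin at the centre of its underside.
- plunger_knob (a point): Centre of the plunger's round black knob, 26 mm diameter, 30 mm high, axis vertical. With the plunger home it is 120 mm above the table, its underside 12 mm above the guide bush (24 mm diameter). It moves with the plunger.
- seat_hole (a point): Mouth of the seat hole in the platter's rim, straight below the knob, 30 mm above the table.
- plunger (a joint): Lift of the plunger in m: 0 is home in its seat hole, 0.022 fully back against its stop. A spring pulls it home: about 4 N at the start of the lift, 10 N fully back. The pin goes 12 mm deep in the hole. It drops home again if let go.
- rice_bowl: White rice bowl, 120 mm wide, 60 mm high; bystander on the table, origin under its centre.
- mug: Mug, 80 mm wide, 90 mm high; bystander, origin under its centre.
- soy_bottle: Large bottle, 68 mm diameter, 210 mm high; bystander, origin under its centre.
- onion: Onion, 72 mm wide, 70 mm high; bystander, origin under its centre.
- spoon: Spoon lying flat on the table; bystander.
- saucer: White saucer, 120 mm wide, 18 mm high; bystander, origin under its centre.
Not all that is in view belongs to the job. Leave any purple look-alike of the bottle alone.

How it is judged:
On the way:
1. jar and bottle have changed wells, upright and let go, with the plunger still home (((horizontal distance between jar_mid and well_a below 0.016 m and angle between each of jar_mid, bottle_mid's own z axis and vertical below 0.08 rad and z of jar_mid in the frame of well_a between 0.041 and 0.049 m and horizontal distance between bottle_mid and well_b below 0.016 m and z of bottle_mid in the frame of well_b between 0.049 and 0.057 m) or (horizontal distance between jar_mid and well_b below 0.016 m and angle between each of jar_mid, bottle_mid's own z axis and vertical below 0.08 rad and z of jar_mid in the frame of well_b between 0.041 and 0.049 m and horizontal distance between bottle_mid and well_a below 0.016 m and z of bottle_mid in the frame of well_a between 0.049 and 0.057 m)) and distance of each of jar_mid, bottle_mid from where it was at the start of the episode above 0.1 m and contact force between the fingers and jar below 0.3 N and contact force between the fingers and bottle below 0.3 N and linear speed of each of jar, bottle below 0.02 m/s and value of joint plunger below 0.005 m), for 0.2 s.
At the end, for the whole second after the job is handed in: The jar stands in the well that the bottle had and the bottle in the jar's, each within 16 mm of the well's centre, flat on its floor and upright (within 0.08 rad), released; the plunger is lifted at least 18 of its 22 mm and still, held there by the gripper's fingers alone through the last second (((horizontal distance between jar_mid and well_a below 0.016 m and angle between each of jar_mid, bottle_mid's own z axis and vertical below 0.08 rad and z of jar_mid in the frame of well_a between 0.041 and 0.049 m and horizontal distance between bottle_mid and well_b below 0.016 m and z of bottle_mid in the frame of well_b between 0.049 and 0.057 m) or (horizontal distance between jar_mid and well_b below 0.016 m and angle between each of jar_mid, bottle_mid's own z axis and vertical below 0.08 rad and z of jar_mid in the frame of well_b between 0.041 and 0.049 m and horizontal distance between bottle_mid and well_a below 0.016 m and z of bottle_mid in the frame of well_a between 0.049 and 0.057 m)) and distance of each of jar_mid, bottle_mid from where it was at the start of the episode above 0.1 m and contact force between the fingers and jar below 0.3 N and contact force between the fingers and bottle below 0.3 N and linear speed of each of jar, bottle below 0.02 m/s and value of joint plunger above 0.018 m and velocity of joint plunger below 0.02 m/s and contact force between the fingers and plunger above 2 N and contact force between each of jar, bottle, shaker, rice_bowl, mug, soy_bottle, onion, spoon, saucer and plunger below 0.3 N); the arm keeps its last pose, push and grip.
It fails at once if the jar or the bottle is tipped over (angle between any of jar_mid, bottle_mid's own z axis and vertical above 0.7 rad).
It fails at once if the shaker is displaced by more than 30 mm or tipped (distance of shaker_mid from where it was at the start of the episode above 0.03 m or angle between shaker_mid's own z axis and vertical above 0.4 rad).
It fails at once if another thing on the table is displaced by more than 40 mm (distance of any of rice_bowl, mug, soy_bottle, onion, spoon, saucer from where it was at the start of the episode above 0.04 m).
It also fails if it takes over 58 s, if anything falls off the work surface, if the arm or the gripper's body presses on something with over 40 N, if the wrist force passes 120 N, or if a joint passes its speed limit or range.

## Working session

There is one attempt and no reset: what is moved stays moved. The work goes in short steps, Python scripts to look and compute and a tool call to move; the robot and the scene stay as the last step left them, time stands still between calls to the robot, and variables do not carry over. Pictures are saved under pics/ and viewed, and the job is handed in when it is done.

Besides the shell and the picture viewer there is one more tool, called after "Request:" by a JSON object that holds its "method" and its "body". arm_command: Moves the arm, as the interface text tells. Its arguments: {"type":"object","properties":{"commands":{"type":"array","items":{"type":"array"}},"squeeze":{"type":"number"}},"required":["commands"]}

```bash
mkdir -p pics; ls; cat > h.py <<'E'
from bench import *
import numpy as np, cv2
from scipy.spatial.transform import Rotation as R
def save(im,n): cv2.imwrite('pics/'+n+'.png',cv2.cvtColor(im,cv2.COLOR_RGB2BGR))
def ray(c,u,v):
    Rm=cv2.Rodrigues(np.array(c['rvec'],float))[0]; t=np.array(c['tvec'],float).ravel()
    d=Rm.T@np.array([(u-c['cx'])/c['fx'],(v-c['cy'])/c['fy'],1.]); return -Rm.T@t,d
def onz(c,u,v,z):
    o,d=ray(c,u,v); return o+d*(z-o[2])/d[2]
def proj(c,p):
    Rm=cv2.Rodrigues(np.array(c['rvec'],float))[0]; q=Rm@np.array(p)+np.array(c['tvec'],float).ravel()
    return np.array([c['cx']+c['fx']*q[0]/q[2],c['cy']+c['fy']*q[1]/q[2]])
E
python3 - <<'E'
from h import *
for n in('scene','top','wrist'):
    c=camera(n); save(c['pixels'],n+'0'); print(n,{k:np.round(v,4).tolist() for k,v in c.items() if k!='pixels'})
    np.save('pics/'+n+'0.npy',c,allow_pickle=True)
s=read_state(); print({k:np.round(v,3).tolist() for k,v in s.items()})
E
```

```text
pics
scene {'fx': 444.9279, 'fy': 444.9279, 'cx': 282.0806, 'cy': 200.2623, 'rvec': [1.6611, 1.8928, -0.7667], 'tvec': [0.0999, -0.3175, 1.7433]}
top {'fx': 401.1103, 'fy': 401.1103, 'cx': 280.4544, 'cy': 209.6893, 'rvec': [2.1745, -2.235, 0.0666], 'tvec': [-0.0144, 0.5329, 1.1921]}
wrist {'fx': 325.1923, 'fy': 325.1923, 'cx': 272.3156, 'cy': 207.0346, 'mount': [[0.0011, -0.9674, -0.2531, 0.0681], [1.0, 0.0011, 0.0003, 0.0006], [-0.0, -0.2531, 0.9674, -0.0911], [0.0, 0.0, 0.0, 1.0]]}
{'time': 0.15, 'joint_positions': [1.294, 0.333, -0.065, 1.461, 0.022, 1.35, -0.089], 'joint_vel': [0.002, -0.002, 0.001, -0.002, 0.002, 0.0, 0.001], 'joint_torque': [0.001, -62.363, 0.025, -39.014, -0.061, 0.037, 0.0], 'ee_pos': [0.157, -0.605, 0.292], 'eef_rot': [0.992, 0.127, -0.0, -0.001], 'ft_force': [-0.59, -0.295, -0.135], 'torque': [-0.011, -0.051, 0.025], 'width': 0.087}
```

View pics/scene0.png

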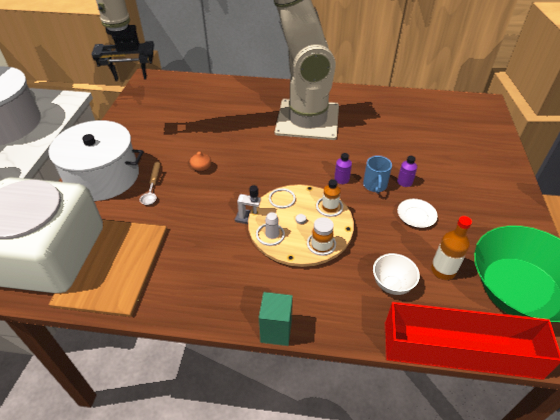

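View pics/top0.png

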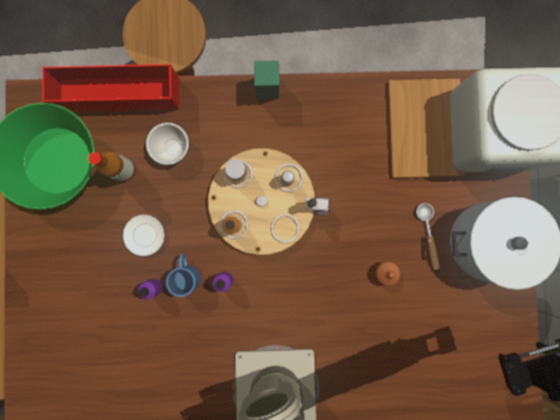

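View pics/wrist0.png

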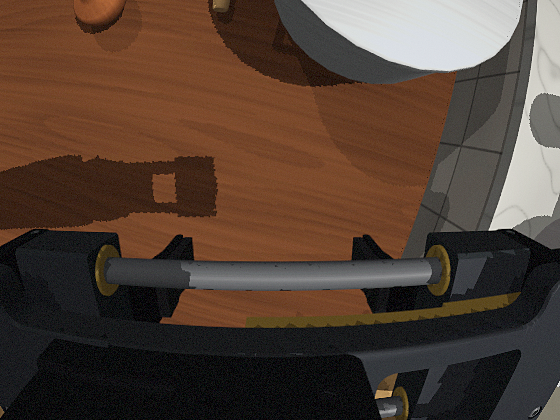

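```bash
python3 - <<'E'
from h import *
a=np.load('pics/scene0.npy',allow_pickle=True).item()['pixels'][165:275,225:365]
b=np.load('pics/top0.npy',allow_pickle=True).item()['pixels'][140:265,195:335]
save(cv2.resize(a,None,fx=5.5,fy=5.4,interpolation=cv2.INTER_CUBIC),'sc'); save(cv2.resize(b,None,fx=4.7,fy=4.7,interpolation=cv2.INTER_CUBIC),'tc')
E
```

```text
(no output)
```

View pics/sc.png

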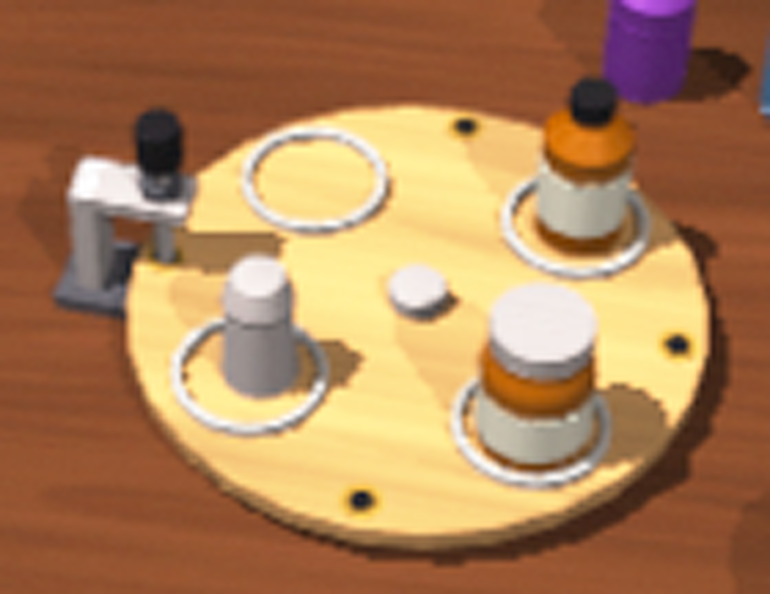

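View pics/tc.png

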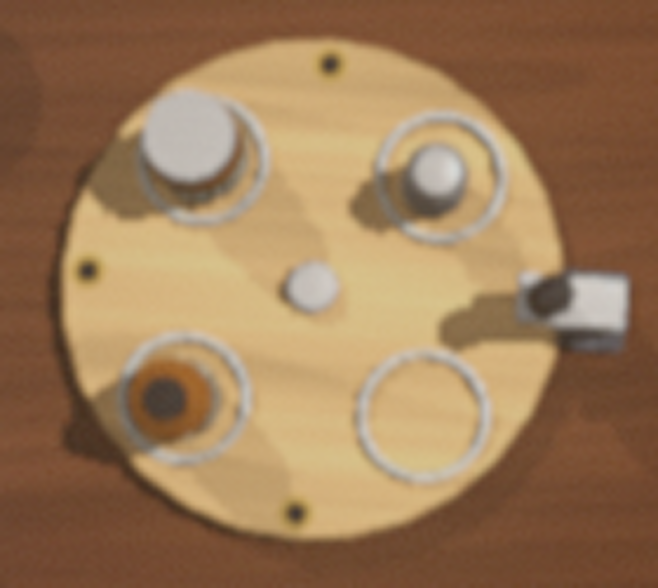

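```bash
python3 - <<'E'
from h import *
T=np.load('pics/top0.npy',allow_pickle=True).item(); S=np.load('pics/scene0.npy',allow_pickle=True).item()
def t(x,y): return (x+.5)/4.7-.5+195,(y+.5)/4.7-.5+140
def s(x,y): return (x+.5)/5.5-.5+225,(y+.5)/5.4-.5+165
for n,p,z in [('jarlid',(189,137),.12),('shaker',(438,170),.11),('botcap',(165,398),.136),('hub',(312,286),.044),('knobtop',(553,292),.135),
 ('ringjar',(204,160),.038),('ringsh',(442,177),.038),('ringbot',(185,398),.038),('ringd',(424,415),.038),('hole',(330,63),.03),('hole',(88,270),.03),('hole',(295,513),.03)]:
    print('T',n,np.round(onz(T,*t(*p),z)[:2],4))
for n,p,z in [('jarlid',(543,323),.12),('botcap',(593,95),.136),('knobtop',(159,127),.135),('knobtop',(159,127),.13),('hub',(419,283),.044),('ringd',(316,180),.038),('ringb',(577,224),.038),('ringa',(532,417),.038),('ringc',(251,374),.038)]:
    print('S',n,np.round(onz(S,*s(*p),z)[:2],4))
# platter ellipse
im=T['pixels']; hsv=cv2.cvtColor(im,cv2.COLOR_RGB2HSV)
m=((hsv[...,0]>14)&(hsv[...,0]<32)&(hsv[...,2]>100)).astype(np.uint8); m[:140]=0;m[270:]=0;m[:,:195]=0;m[:,312:]=0
cs,_=cv2.findContours(m,0,1); c=max(cs,key=cv2.contourArea); h=cv2.convexHull(c)
e=cv2.fitEllipse(h); print(e, onz(T,*e[0],.03)[:2])
E
```

```text
T jarlid [0.6431 0.0946]
T shaker [ 0.6213 -0.0505]
T botcap [0.4911 0.1101]
T hub [0.5594 0.0276]
T knobtop [ 0.5459 -0.1137]
T ringjar [0.6408 0.0935]
T ringsh [ 0.6262 -0.0555]
T ringbot [0.492  0.1087]
T ringd [ 0.4773 -0.04  ]
T hole [0.7016 0.0131]
T hole [0.5743 0.1686]
T hole [0.4183 0.0424]
S jarlid [0.6466 0.0937]
S botcap [0.494  0.1094]
S knobtop [ 0.5481 -0.1139]
S knobtop [ 0.5431 -0.1149]
S hub [0.5587 0.0267]
S ringd [ 0.4811 -0.0393]
S ringb [0.4966 0.1091]
S ringa [0.6402 0.0935]
S ringc [ 0.6303 -0.0545]
((261.1055908203125, 201.18284606933594), (107.3329086303711, 107.76029968261719), 100.39599609375) [0.55826534 0.02780459]
```

```bash
cat >> h.py <<'E'
def go(x,y,z,psi=None):
    s=read_state(); q=R.from_quat(s['eef_rot']); p=np.array(s['ee_pos'])
    sh=q.inv().apply(np.array([x,y,z])-p); out=[np.round(sh,4).tolist()]
    M=q.as_matrix()
    if psi is not None:
        Rt=R.from_matrix(np.array([[np.cos(psi),np.sin(psi),0],[np.sin(psi),-np.cos(psi),0],[0,0,-1.]]))
        out.append(np.round((q.inv()*Rt).as_rotvec(),4).tolist())
    print('t',round(s['time'],2),'p',np.round(p,4),'psi',round(float(np.arctan2(M[1,0],M[0,0])),4),'w',round(s['width'],4),'F',np.round(s['ft_force'],1),'shift,turn',out)
E
python3 -c "
from h import *
go(.642,.094,.29,1.47)"
```

```text
t 0.15 p [ 0.1569 -0.6048  0.2916] psi 0.2538 w 0.0872 F [-0.6 -0.3 -0.1] shift,turn [[0.645, -0.5546, 0.0022], [-0.001, -0.0006, -1.2162]]
```

Request:
{"method": "arm_command", "body": {"commands": [[100,[0.645,-0.555,0.0],[0,0,-1.216]],[100,[0.645,-0.555,0.0],[0,0,-1.216]],[100,[0.645,-0.555,0.0],[0,0,-1.216]],[100,[0.645,-0.555,0.0],[0,0,-1.216]],[100,[0.645,-0.555,0.0],[0,0,-1.216]],[100,[0.645,-0.555,0.0],[0,0,-1.216]],[100,[0.645,-0.555,0.0],[0,0,-1.216]],[100,[0.645,-0.555,0.0],[0,0,-1.216]],[100,[0.645,-0.555,0.0],[0,0,-1.216]],[100,[0.645,-0.555,0.0],[0,0,-1.216]]]}}

```text
time: 0.98
ee_pos: [0.395, -0.2607, 0.2923]
eef_rot: [0.74, 0.673, -0.0, 0.0]
ft_force: [1.2, -1.2, 0.7]
width: 0.0869
```

```bash
python3 -c "
from h import *
go(.642,.094,.29,1.47); print(np.round(read_state()['joint_positions'],2))"
```

```text
t 0.98 p [ 0.395  -0.2607  0.2923] psi 1.4763 w 0.0869 F [ 1.2 -1.2  0.7] shift,turn [[0.3764, 0.2124, 0.0021], [0.0, 0.0006, 0.0063]]
[ 0.96  0.02 -0.47  1.82  0.01  1.3   0.39]
```

Request:
{"method": "arm_command", "body": {"commands": [[100,[0.376,0.212,0.0],[0,0,0.006]],[100,[0.376,0.212,0.0],[0,0,0.006]],[100,[0.376,0.212,0.0],[0,0,0.006]],[100,[0.376,0.212,0.0],[0,0,0.006]],[100,[0.376,0.212,0.0],[0,0,0.006]],[100,[0.376,0.212,0.0],[0,0,0.006]],[100,[0.376,0.212,0.0],[0,0,0.006]],[100,[0.376,0.212,0.0],[0,0,0.006]],[100,[0.376,0.212,0.0],[0,0,0.006]],[100,[0.376,0.212,0.0],[0,0,0.006]]]}}

```text
time: 1.82
ee_pos: [0.6355, 0.0793, 0.2918]
eef_rot: [0.744, 0.668, -0.0, -0.0]
ft_force: [0.2, -0.3, 1.1]
width: 0.087
```

```bash
cat >> h.py <<'E'
def wrist(n):
    s=read_state(); c=camera('wrist'); c['ee']=np.array(s['ee_pos']); c['q']=np.array(s['eef_rot']); save(c['pixels'],n); np.save('pics/'+n+'.npy',c,allow_pickle=True); return c
def wz(c,u,v,z):
    d=np.array([u-c['cx'],v-c['cy']]); r=np.hypot(*d); th=r/c['fx']
    k=np.array([*(np.sin(th)*d/r),np.cos(th)]); M=np.array(c['mount']); q=R.from_quat(c['q'])
    o=q.apply(M[:3,3])+c['ee']; w=q.apply(M[:3,:3]@k); return o+w*(z-o[2])/w[2]
E
python3 -c "
from h import *
wrist('w1')
go(.642,.094,.29,1.47); print(np.round(read_state()['joint_positions'],2))"
```

```text
t 1.87 p [0.6368 0.088  0.2905] psi 1.4713 w 0.087 F [-6.4  3.3 -0.1] shift,turn [[0.0065, 0.0046, 0.0005], [-0.0017, -0.005, 0.0013]]
[ 0.31  0.47 -0.72  1.38  0.3   1.41 -0.5 ]
```

View pics/w1.png

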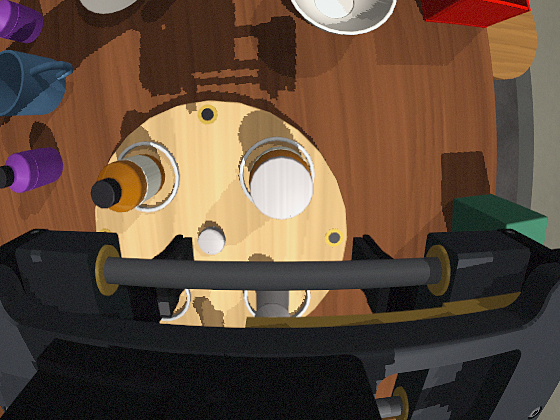

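```bash
python3 -c "
from h import *
c=np.load('pics/w1.npy',allow_pickle=True).item()
print(c['ee'])
for n,u,v,z in [('jar',281,187,.12),('bot',105,193,.136),('hub',211,239,.044),('ringa',277,174,.038),('ringb',146,176,.038)]: print(n,np.round(wz(c,u,v,z),4))
go(.642,.094,.13,1.47)"
```

```text
[0.63549425 0.07927892 0.29179003]
jar [0.6439 0.0947 0.12  ]
bot [0.4948 0.1101 0.136 ]
hub [0.5602 0.0292 0.044 ]
ringa [0.6414 0.0931 0.038 ]
ringb [0.4944 0.1084 0.038 ]
t 1.87 p [0.6368 0.088  0.2905] psi 1.4713 w 0.087 F [-6.4  3.3 -0.1] shift,turn [[0.0057, 0.0048, 0.1605], [-0.0017, -0.005, 0.0013]]
```

Request:
{"method": "arm_command", "body": {"commands": [[100,[0.0,0.001,0.03],[0,0,0]],[100,[0.0,0.001,0.06],[0,0,0]],[100,[0.0,0.001,0.09],[0,0,0]],[100,[0.0,0.001,0.12],[0,0,0]],[100,[0.0,0.001,0.14],[0,0,0]],[100,[0.0,0.001,0.155],[0,0,0]],[100,[0.0,0.001,0.162],[0,0,0]],[100,[0.0,0.001,0.162],[0,0,0]],[100,[0.0,0.001,0.162],[0,0,0]],[100,[0.0,0.001,0.162],[0,0,0]]], "squeeze": 25}}

```text
time: 2.7
ee_pos: [0.6364, 0.0779, 0.1319]
eef_rot: [0.744, 0.668, 0.001, 0.001]
ft_force: [-0.4, 0.6, -0.1]
width: 0.0871
```

```bash
python3 -c "
from h import *
go(.643,.0945,.13,1.47);wrist('w2')"
```

```text
t 2.7 p [0.6364 0.0779 0.1319] psi 1.4637 w 0.0871 F [-0.4  0.6 -0.1] shift,turn [[0.0172, 0.0048, 0.0019], [0.0023, -0.0005, -0.0063]]
```

View pics/w2.png

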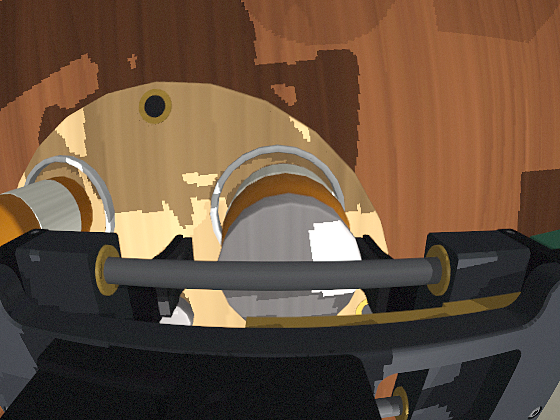

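Request:
{"method": "arm_command", "body": {"commands": [[100,[0.009,0.005,0.001],[0,0,-0.006]],[100,[0.017,0.005,0.001],[0,0,-0.006]],[100,[0.017,0.005,0.001],[0,0,-0.006]],[100,[0.017,0.005,0.001],[0,0,-0.006]],[0,[0.017,0.005,0.001],[0,0,-0.006]],[0,[0.017,0.005,0.001],[0,0,-0.006]],[0,[0.017,0.005,0.001],[0,0,-0.006]],[0,[0.017,0.005,0.001],[0,0,-0.006]],[0,[0.017,0.005,0.001],[0,0,-0.006]],[0,[0.017,0.005,0.001],[0,0,-0.006]]], "squeeze": 25}}

```text
time: 3.58
ee_pos: [0.6426, 0.0938, 0.1293]
eef_rot: [0.742, 0.67, 0.0, 0.0]
ft_force: [1.4, -0.6, -0.1]
width: 0.0596
```

```bash
python3 -c "
from h import *
go(.643,.0945,.13,1.47)"
```

```text
t 3.58 p [0.6426 0.0938 0.1293] psi 1.4695 w 0.0596 F [ 1.4 -0.6 -0.1] shift,turn [[0.0007, 0.0003, -0.0007], [0.0005, 0.0001, -0.0005]]
```

Request:
{"method": "arm_command", "body": {"commands": [[0,[0.0,0.0,-0.015],[0,0,0]],[0,[0.0,0.0,-0.035],[0,0,0]],[0,[0.0,0.0,-0.042],[0,0,0]],[0,[-0.015,-0.015,-0.042],[0,0,0]],[0,[-0.04,-0.04,-0.042],[0,0,0]],[0,[-0.065,-0.065,-0.042],[0,0,0]],[0,[-0.09,-0.09,-0.042],[0,0,0]],[0,[-0.115,-0.115,-0.042],[0,0,0]],[0,[-0.138,-0.138,-0.042],[0,0,0]],[0,[-0.15,-0.15,-0.042],[0,0,0]]]}}

```text
time: 4.42
ee_pos: [0.4751, -0.0426, 0.171]
eef_rot: [0.743, 0.67, -0.001, 0.0]
ft_force: [1.6, -0.1, -3.7]
width: 0.0591
```

```bash
python3 -c "
from h import *
go(.478,-.0405,.13,1.47)"
```

```text
t 4.42 p [ 0.4751 -0.0426  0.171 ] psi 1.4673 w 0.0591 F [ 1.6 -0.1 -3.7] shift,turn [[0.0025, 0.0027, 0.041], [-0.0017, 0.0023, -0.0027]]
```

Request:
{"method": "arm_command", "body": {"commands": [[0,[0.0,0.0,0.0],[0,0,0]],[0,[0.0,0.0,0.0],[0,0,0]],[0,[0.0,0.0,0.0],[0,0,0]],[0,[0.0,0.0,0.01],[0,0,0]],[0,[0.0,0.0,0.02],[0,0,0]],[0,[0.0,0.0,0.03],[0,0,0]],[0,[0.0,0.0,0.037],[0,0,0]],[0,[0.0,0.0,0.041],[0,0,0]],[0,[0.0,0.0,0.041],[0,0,0]],[0,[0.0,0.0,0.041],[0,0,0]]]}}

```text
time: 5.25
ee_pos: [0.478, -0.0397, 0.1297]
eef_rot: [0.742, 0.671, -0.0, -0.0]
ft_force: [0.0, -0.5, -1.3]
width: 0.0594
```

```bash
python3 -c "
from h import *
go(.478,-.0405,.13,1.47);c=camera('scene');save(cv2.resize(c['pixels'][165:275,225:365],None,fx=5.5,fy=5.4),'s3')"
```

```text
t 5.25 p [ 0.478  -0.0397  0.1297] psi 1.4703 w 0.0594 F [ 0.  -0.5 -1.3] shift,turn [[-0.0008, 0.0001, -0.0003], [-0.0006, -0.0004, 0.0003]]
```

View pics/s3.png

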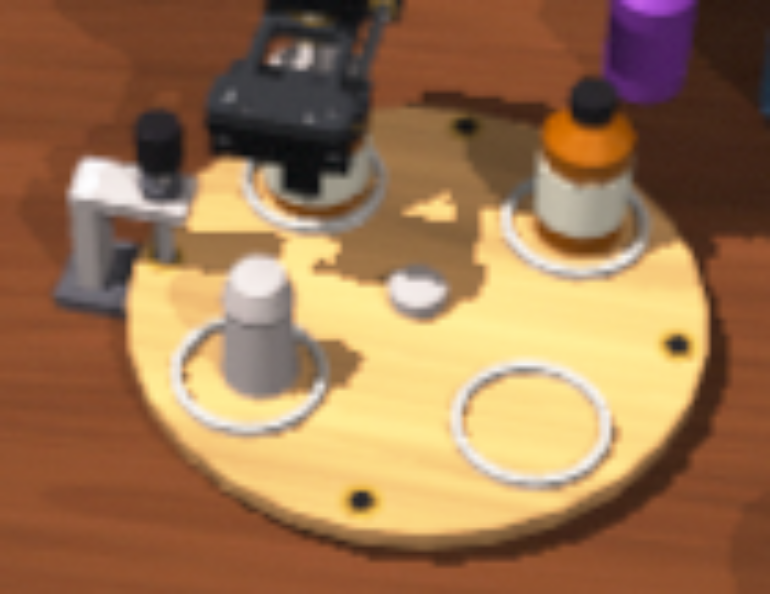

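Request:
{"method": "arm_command", "body": {"commands": [[60,[0.0,0.0,0.0],[0,0,0]],[100,[0.0,0.0,0.0],[0,0,0]],[100,[0.0,0.0,0.0],[0,0,0]],[100,[0.0,0.0,0.0],[0,0,0]],[100,[0.0,0.0,-0.015],[0,0,0]],[100,[0.0,0.0,-0.04],[0,0,0]],[100,[0.0,0.0,-0.07],[0,0,0]],[100,[0.0,0.0,-0.1],[0,0,0]],[100,[0.0,0.0,-0.105],[0,0,0]],[100,[0.0,0.0,-0.105],[0,0,0]]]}}

```text
time: 6.13
ee_pos: [0.4792, -0.0401, 0.2375]
eef_rot: [0.742, 0.67, 0.001, 0.002]
ft_force: [-0.4, -0.5, -1.4]
width: 0.0867
```

```bash
python3 -c "
from h import *
go(.4945,.1098,.23,1.47)"
```

```text
t 6.13 p [ 0.4792 -0.0401  0.2375] psi 1.4696 w 0.0867 F [-0.4 -0.5 -1.4] shift,turn [[0.1507, -0.0, 0.0073], [0.0046, 0.0011, -0.0004]]
```

Above the bottle next, with time to settle.

Request:
{"method": "arm_command", "body": {"commands": [[100,[0.03,0.0,0.0],[0,0,0]],[100,[0.06,0.0,0.0],[0,0,0]],[100,[0.09,0.0,0.0],[0,0,0]],[100,[0.12,0.0,0.0],[0,0,0]],[100,[0.142,0.0,0.0],[0,0,0]],[100,[0.15,0.0,0.0],[0,0,0]],[100,[0.15,0.0,0.0],[0,0,0]],[100,[0.15,0.0,0.0],[0,0,0]],[100,[0.15,0.0,0.0],[0,0,0]],[100,[0.15,0.0,0.0],[0,0,0]]]}}

```text
time: 6.97
ee_pos: [0.4932, 0.1075, 0.2349]
eef_rot: [0.743, 0.67, -0.0, 0.0]
ft_force: [0.4, 0.8, -0.5]
width: 0.087
```

```bash
python3 -c "
from h import *
go(.4945,.1098,.143,1.47); wrist('w4')"
```

```text
t 6.97 p [0.4932 0.1075 0.2349] psi 1.4675 w 0.087 F [ 0.4  0.8 -0.5] shift,turn [[0.0025, 0.0011, 0.0919], [-0.0004, 0.0008, -0.0025]]
```

View pics/w4.png

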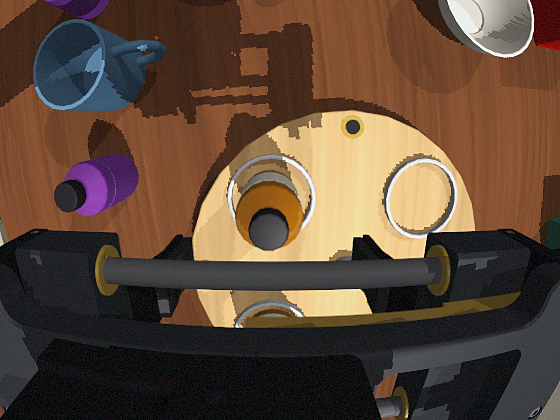

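Request:
{"method": "arm_command", "body": {"commands": [[100,[0.002,0.001,0.02],[0,0,-0.002]],[100,[0.002,0.001,0.045],[0,0,-0.002]],[100,[0.002,0.001,0.07],[0,0,-0.002]],[100,[0.002,0.001,0.085],[0,0,-0.002]],[100,[0.002,0.001,0.092],[0,0,-0.002]],[100,[0.002,0.001,0.092],[0,0,-0.002]],[100,[0.002,0.001,0.092],[0,0,-0.002]],[0,[0.002,0.001,0.092],[0,0,-0.002]],[0,[0.002,0.001,0.092],[0,0,-0.002]],[0,[0.002,0.001,0.092],[0,0,-0.002]]], "squeeze": 25}}

```text
time: 7.85
ee_pos: [0.4949, 0.1111, 0.1441]
eef_rot: [0.741, 0.671, 0.001, 0.001]
ft_force: [1.2, -0.5, -0.5]
width: 0.0746
```

Request:
{"method": "arm_command", "body": {"commands": [[0,[0,0,0],[0,0,0]],[0,[0,0,0],[0,0,0]],[0,[0,0,0],[0,0,0]],[0,[0,0,0],[0,0,0]],[0,[0,0,0],[0,0,0]],[0,[0,0,-0.003],[0,0,0]],[0,[0,0,-0.003],[0,0,0]],[0,[0,0,-0.003],[0,0,0]],[0,[0,0,-0.003],[0,0,0]],[0,[0,0,-0.003],[0,0,0]]]}}

```text
time: 8.68
ee_pos: [0.4943, 0.111, 0.1461]
eef_rot: [0.741, 0.671, -0.0, -0.0]
ft_force: [-0.2, -0.7, -2.4]
width: 0.0496
```

```bash
python3 -c "
from h import *
go(.643,.0945,.145,1.47);c=camera('scene');save(cv2.resize(c['pixels'][165:275,225:365],None,fx=5.5,fy=5.4),'s5')"
```

```text
t 8.68 p [0.4943 0.111  0.1461] psi 1.4718 w 0.0496 F [-0.2 -0.7 -2.4] shift,turn [[-0.0017, 0.1496, 0.0011], [-0.0001, 0.0001, 0.0018]]
```

View pics/s5.png

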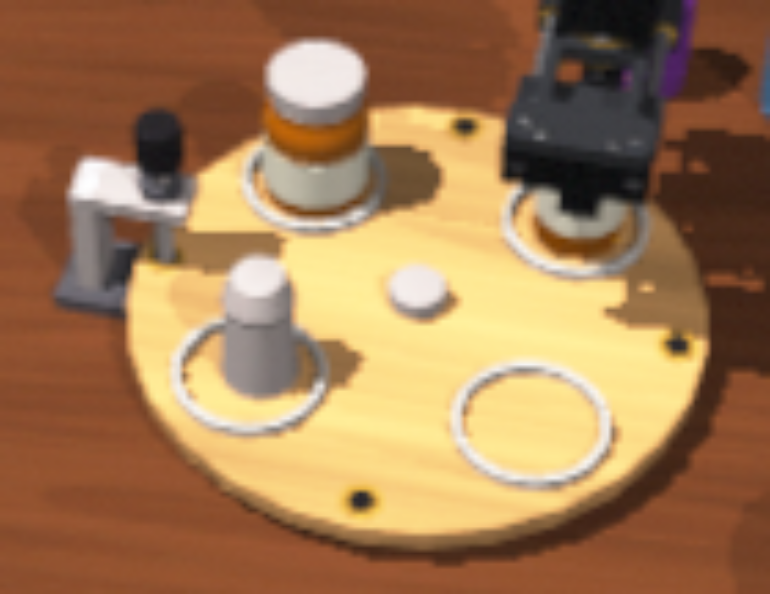

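Request:
{"method": "arm_command", "body": {"commands": [[0,[0,0,-0.015],[0,0,0]],[0,[0,0,-0.027],[0,0,0]],[0,[0,0.015,-0.027],[0,0,0]],[0,[0,0.04,-0.027],[0,0,0]],[0,[0,0.07,-0.027],[0,0,0]],[0,[-0.001,0.1,-0.027],[0,0,0]],[0,[-0.001,0.128,-0.027],[0,0,0]],[0,[-0.001,0.145,-0.027],[0,0,0]],[0,[-0.001,0.149,-0.027],[0,0,0]],[0,[-0.001,0.149,-0.027],[0,0,0]]]}}

```text
time: 9.57
ee_pos: [0.6433, 0.0952, 0.1731]
eef_rot: [0.742, 0.671, 0.0, -0.0]
ft_force: [-1.0, 0.2, -2.4]
width: 0.0493
```

```bash
python3 -c "
from h import *
go(.642,.0945,.1435,1.47)"
```

```text
t 9.57 p [0.6433 0.0952 0.1731] psi 1.4709 w 0.0493 F [-1.   0.2 -2.4] shift,turn [[-0.0009, -0.0012, 0.0296], [-0.0002, -0.0007, 0.0009]]
```

Request:
{"method": "arm_command", "body": {"commands": [[0,[0,-0.001,0],[0,0,0]],[0,[0,-0.001,0],[0,0,0]],[0,[0,-0.001,0.008],[0,0,0]],[0,[0,-0.001,0.016],[0,0,0]],[0,[0,-0.001,0.023],[0,0,0]],[0,[0,-0.001,0.027],[0,0,0]],[0,[0,-0.001,0.0295],[0,0,0]],[0,[0,-0.001,0.0295],[0,0,0]],[0,[0,-0.001,0.0295],[0,0,0]],[0,[0,-0.001,0.0295],[0,0,0]]]}}

```text
time: 10.4
ee_pos: [0.6416, 0.0955, 0.1436]
eef_rot: [0.741, 0.671, 0.0, 0.0]
ft_force: [-0.3, -0.4, -3.0]
width: 0.0491
```

```bash
python3 -c "
from h import *
go(.642,.0945,.1435,1.47);c=camera('scene');save(cv2.resize(c['pixels'][165:275,225:365],None,fx=5.5,fy=5.4),'s6')"
```

```text
t 10.4 p [0.6416 0.0955 0.1436] psi 1.4718 w 0.0491 F [-0.3 -0.4 -3. ] shift,turn [[-0.0009, 0.0005, 0.0001], [0.0001, 0.0, 0.0018]]
```

View pics/s6.png

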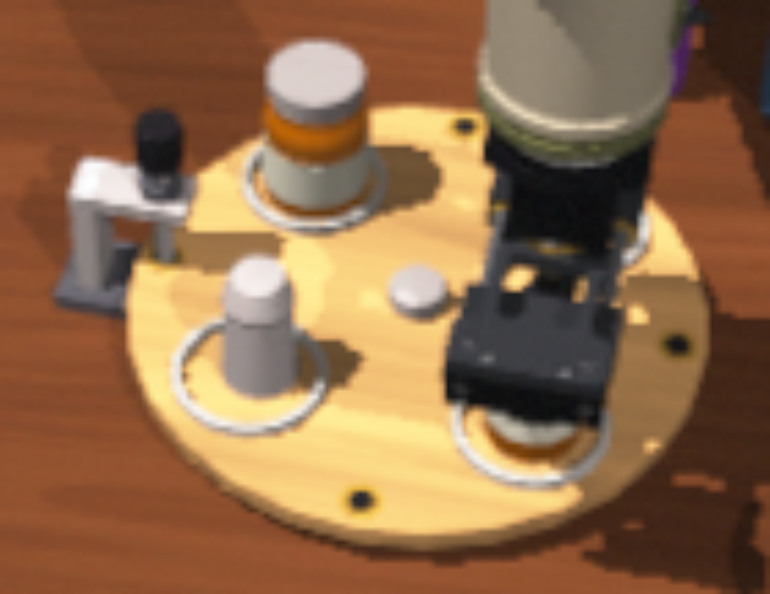

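Request:
{"method": "arm_command", "body": {"commands": [[0,[0,0,0.001],[0,0,0]],[0,[0,0,0.001],[0,0,0]],[55,[0,0,0.001],[0,0,0]],[100,[0,0,0.001],[0,0,0]],[100,[0,0,0.001],[0,0,0]],[100,[0,0,0.001],[0,0,0]],[100,[0,0,-0.015],[0,0,0]],[100,[0,0,-0.04],[0,0,0]],[100,[0,0,-0.07],[0,0,0]],[100,[0,0,-0.092],[0,0,0]]]}}

```text
time: 11.28
ee_pos: [0.6418, 0.0957, 0.2377]
eef_rot: [0.741, 0.671, 0.001, 0.0]
ft_force: [0.0, -0.5, 0.3]
width: 0.0843
```

```bash
python3 -c "
from h import *
go(.478,-.0398,.235,1.47)"
```

```text
t 11.28 p [0.6418 0.0957 0.2377] psi 1.4719 w 0.0843 F [ 0.  -0.5  0.3] shift,turn [[-0.151, -0.1496, 0.0025], [0.0012, -0.0005, 0.0019]]
```

Request:
{"method": "arm_command", "body": {"commands": [[100,[-0.015,-0.015,0],[0,0,0]],[100,[-0.04,-0.04,0],[0,0,0]],[100,[-0.065,-0.065,0],[0,0,0]],[100,[-0.09,-0.09,0],[0,0,0]],[100,[-0.115,-0.115,0],[0,0,0]],[100,[-0.14,-0.138,0],[0,0,0]],[100,[-0.151,-0.149,0],[0,0,0.002]],[100,[-0.151,-0.149,0],[0,0,0.002]],[100,[-0.151,-0.149,0],[0,0,0.002]],[100,[-0.151,-0.149,0],[0,0,0.002]]]}}

```text
time: 12.12
ee_pos: [0.4789, -0.0395, 0.236]
eef_rot: [0.742, 0.671, 0.0, 0.0]
ft_force: [-0.6, 0.5, 0.3]
width: 0.0872
```

```bash
python3 -c "
from h import *
go(.478,-.0398,.13,1.47); c=wrist('w7'); T=camera('top'); save(cv2.resize(T['pixels'][140:265,195:335],None,fx=4.7,fy=4.7),'t7')"
```

```text
t 12.12 p [ 0.4789 -0.0395  0.236 ] psi 1.4704 w 0.0872 F [-0.6  0.5  0.3] shift,turn [[-0.0004, -0.001, 0.106], [0.001, -0.0002, 0.0004]]
```

View pics/w7.png

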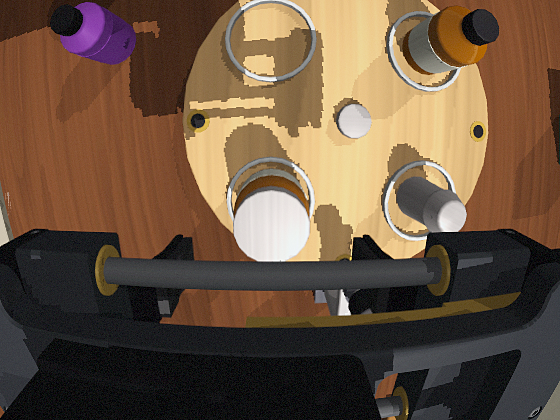

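View pics/t7.png

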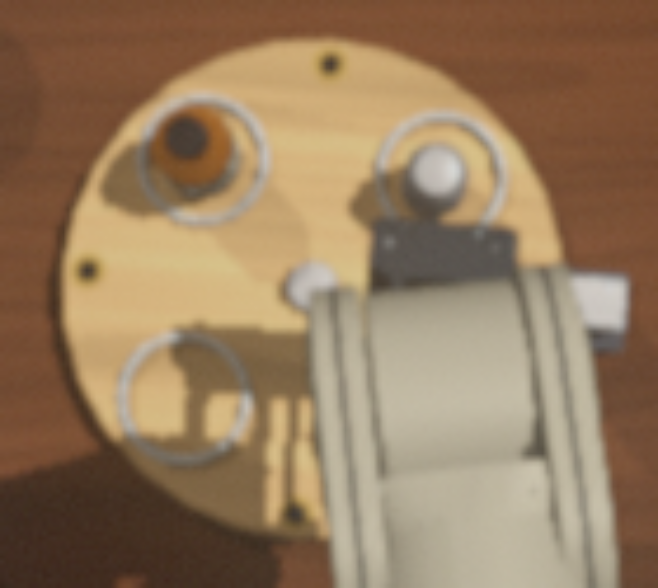

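Request:
{"method": "arm_command", "body": {"commands": [[100,[0,-0.001,0.025],[0,0,0]],[100,[0,-0.001,0.05],[0,0,0]],[100,[0,-0.001,0.08],[0,0,0]],[100,[0,-0.001,0.098],[0,0,0]],[100,[0,-0.001,0.106],[0,0,0]],[100,[0,-0.001,0.106],[0,0,0]],[0,[0,-0.001,0.106],[0,0,0]],[0,[0,-0.001,0.106],[0,0,0]],[0,[0,-0.001,0.106],[0,0,0]],[0,[0,-0.001,0.106],[0,0,0]]], "squeeze": 25}}

```text
time: 13.05
ee_pos: [0.478, -0.04, 0.1307]
eef_rot: [0.742, 0.67, 0.0, 0.001]
ft_force: [1.0, -1.6, 0.7]
width: 0.0681
```

Request:
{"method": "arm_command", "body": {"commands": [[0,[0,0,0],[0,0,0]],[0,[0,0,0],[0,0,0]],[0,[0,0,0],[0,0,0]],[0,[0,0,0],[0,0,0]],[0,[0,0,-0.003],[0,0,0]],[0,[0,0,-0.015],[0,0,0]],[0,[0,0,-0.03],[0,0,0]],[0,[0,0,-0.03],[0,0,0]],[0,[0,0,-0.03],[0,0,0]],[0,[0,0,-0.03],[0,0,0]]]}}

```text
time: 13.88
ee_pos: [0.477, -0.0401, 0.1594]
eef_rot: [0.742, 0.67, -0.0, -0.0]
ft_force: [-0.3, 0.2, -3.4]
width: 0.0594
```

```bash
python3 -c "
from h import *
go(.4935,.1093,.13,1.47)"
```

```text
t 13.88 p [ 0.477  -0.0401  0.1594] psi 1.4696 w 0.0594 F [-0.3  0.2 -3.4] shift,turn [[0.1503, 0.0013, 0.0293], [-0.0004, 0.0004, -0.0004]]
```

Request:
{"method": "arm_command", "body": {"commands": [[0,[0.015,0,0],[0,0,0]],[0,[0.04,0,0],[0,0,0]],[0,[0.065,0,0],[0,0,0]],[0,[0.09,0.001,0],[0,0,0]],[0,[0.115,0.001,0],[0,0,0]],[0,[0.138,0.001,0],[0,0,0]],[0,[0.15,0.001,0],[0,0,0]],[0,[0.15,0.001,0],[0,0,0]],[0,[0.15,0.001,0],[0,0,0]],[0,[0.15,0.001,0],[0,0,0]]]}}

```text
time: 14.72
ee_pos: [0.4932, 0.1081, 0.1591]
eef_rot: [0.742, 0.67, -0.001, -0.0]
ft_force: [0.2, -1.2, -3.4]
width: 0.0595
```

```bash
python3 -c "
from h import *
go(.4935,.1093,.13,1.47)"
```

```text
t 14.72 p [0.4932 0.1081 0.1591] psi 1.469 w 0.0595 F [ 0.2 -1.2 -3.4] shift,turn [[0.0012, 0.0002, 0.0291], [-0.0011, 0.0008, -0.001]]
```

Request:
{"method": "arm_command", "body": {"commands": [[0,[0,0,0.008],[0,0,0]],[0,[0,0,0.016],[0,0,0]],[0,[0,0,0.023],[0,0,0]],[0,[0,0,0.027],[0,0,0]],[0,[0,0,0.03],[0,0,0]],[0,[0,0,0.03],[0,0,0]],[0,[0,0,0.03],[0,0,0]],[0,[0,0,0.03],[0,0,0]],[0,[0,0,0.03],[0,0,0]],[0,[0,0,0.03],[0,0,0]]]}}

```text
time: 15.55
ee_pos: [0.4934, 0.1091, 0.1298]
eef_rot: [0.742, 0.67, -0.0, 0.0]
ft_force: [-3.6, -1.3, 5.0]
width: 0.0597
```

```bash
python3 -c "
from h import *
go(.4935,.1093,.13,1.47);c=camera('scene');save(cv2.resize(c['pixels'][165:275,225:365],None,fx=5.5,fy=5.4),'s8')"
```

```text
t 15.55 p [0.4934 0.1091 0.1298] psi 1.4698 w 0.0597 F [-3.6 -1.3  5. ] shift,turn [[0.0002, 0.0001, -0.0002], [-0.0002, 0.0004, -0.0002]]
```

View pics/s8.png

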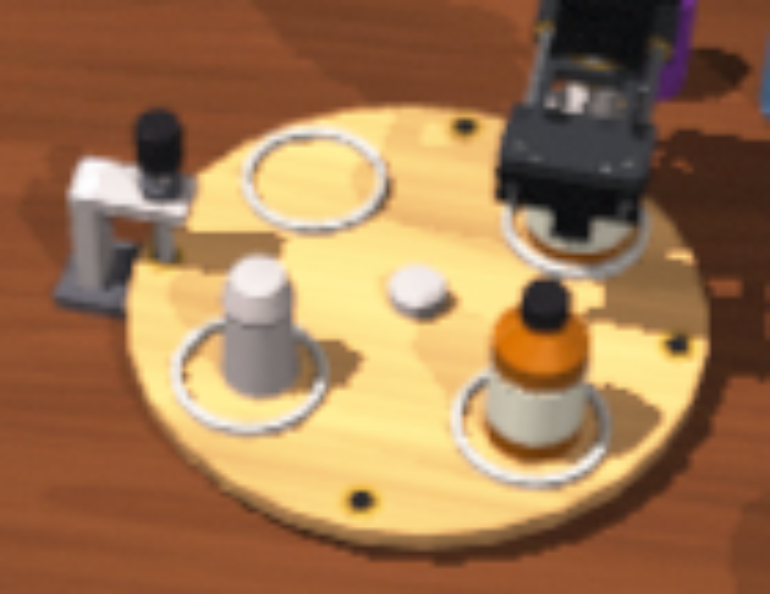

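Request:
{"method": "arm_command", "body": {"commands": [[70,[0,0,0],[0,0,0]],[100,[0,0,0],[0,0,0]],[100,[0,0,0],[0,0,0]],[100,[0,0,0],[0,0,0]],[100,[0,0,-0.015],[0,0,0]],[100,[0,0,-0.04],[0,0,0]],[100,[0,0,-0.07],[0,0,0]],[100,[0,0,-0.1],[0,0,0]],[100,[0,0,-0.12],[0,0,0]],[100,[0,0,-0.12],[0,0,0]]]}}

```text
time: 16.43
ee_pos: [0.4953, 0.11, 0.254]
eef_rot: [0.742, 0.671, 0.003, 0.002]
ft_force: [0.0, 0.4, 0.8]
width: 0.087
```

```bash
python3 -c "
from h import *
go(.5455,-.114,.25,1.47)"
```

```text
t 16.43 p [0.4953 0.11   0.254 ] psi 1.4699 w 0.087 F [0.  0.4 0.8] shift,turn [[-0.2178, 0.0725, 0.0042], [0.0067, -0.0011, -0.0001]]
```

Request:
{"method": "arm_command", "body": {"commands": [[100,[-0.02,0.006,0],[0,0,0]],[100,[-0.05,0.016,0],[0,0,0]],[100,[-0.08,0.026,0],[0,0,0]],[100,[-0.11,0.036,0],[0,0,0]],[100,[-0.14,0.046,0],[0,0,0]],[100,[-0.17,0.056,0],[0,0,0]],[100,[-0.2,0.066,0],[0,0,0]],[100,[-0.218,0.072,0],[0,0,0]],[100,[-0.218,0.072,0],[0,0,0]],[100,[-0.218,0.072,0],[0,0,0]]]}}

```text
time: 17.27
ee_pos: [0.5431, -0.1159, 0.2489]
eef_rot: [0.743, 0.67, -0.0, -0.0]
ft_force: [0.1, 1.0, 0.6]
width: 0.0869
```

Request:
{"method": "arm_command", "body": {"commands": [[100,[0,0,0],[0,0,0]],[100,[0,0,0],[0,0,0]],[100,[0,0,0],[0,0,0]],[100,[0,0,0],[0,0,0]],[100,[0,0,0],[0,0,0]],[100,[0,0,0],[0,0,0]],[100,[0,0,0],[0,0,0]],[100,[0,0,0],[0,0,0]],[100,[0,0,0],[0,0,0]],[100,[0,0,0],[0,0,0]]]}}

```text
time: 18.1
ee_pos: [0.5431, -0.115, 0.2498]
eef_rot: [0.742, 0.67, 0.0, 0.0]
ft_force: [-0.4, 0.3, 0.2]
width: 0.0868
```

```bash
python3 -c "
from h import *
go(.5455,-.114,.172,1.47); c=wrist('w9'); T=camera('top'); save(cv2.resize(T['pixels'][140:265,195:335],None,fx=4.7,fy=4.7),'t9')"
```

```text
t 18.1 p [ 0.5431 -0.115   0.2498] psi 1.4697 w 0.0868 F [-0.4  0.3  0.2] shift,turn [[0.0013, 0.0022, 0.0778], [0.0001, 0.0001, -0.0003]]
```

View pics/w9.png

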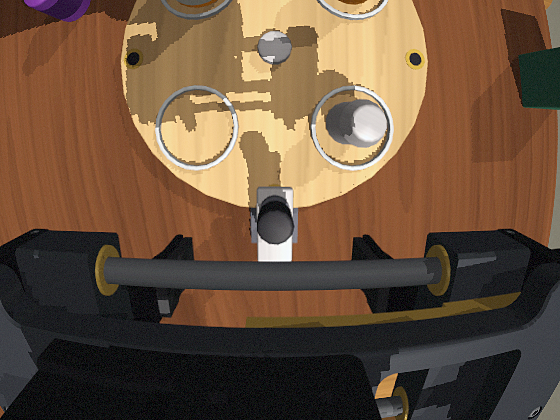

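View pics/t9.png

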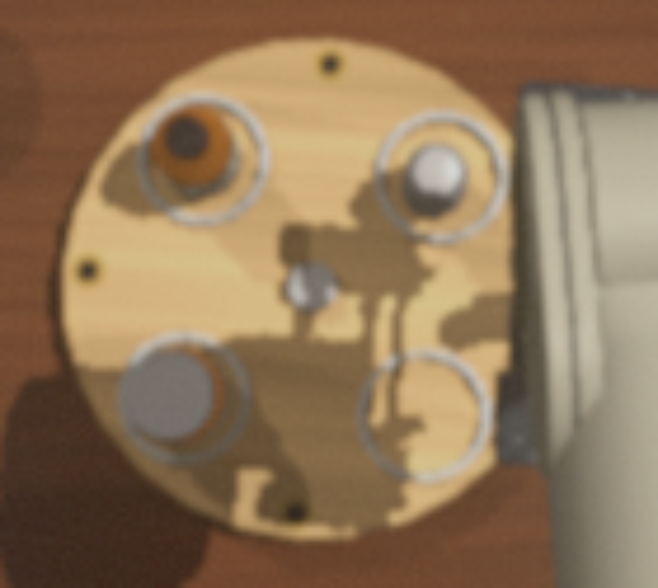

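```bash
python3 - <<'E'
from h import *
c=np.load('pics/w9.npy',allow_pickle=True).item(); T=np.load('pics/top0.npy',allow_pickle=True).item()
t=lambda x,y:((x+.5)/4.7-.5+195,(y+.5)/4.7-.5+140)
print('knob',wz(c,276,225,.135))
print('jar',onz(T,*t(167,394),.12),'bot',onz(T,*t(187,137),.136))
save(cv2.resize(c['pixels'][170:270,210:340],None,fx=6,fy=6),'k9')
E
```

```text
knob [ 0.54545414 -0.11347544  0.135     ]
jar [0.49359684 0.11072667 0.12      ] bot [0.64074225 0.09422602 0.136     ]
```

View pics/k9.png

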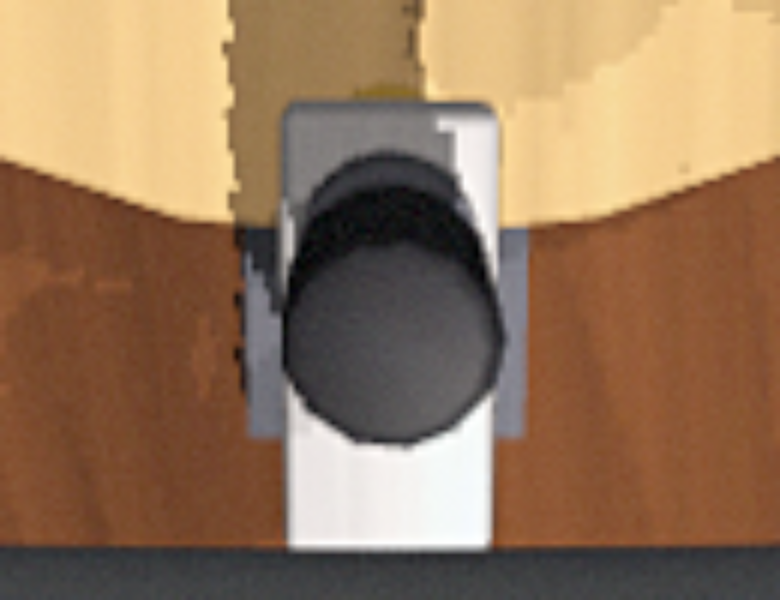

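Request:
{"method": "arm_command", "body": {"commands": [[100,[0.001,0.002,0.02],[0,0,0]],[100,[0.001,0.002,0.045],[0,0,0]],[100,[0.001,0.002,0.065],[0,0,0]],[100,[0.001,0.002,0.075],[0,0,0]],[100,[0.001,0.002,0.079],[0,0,0]],[100,[0.001,0.002,0.079],[0,0,0]],[100,[0.001,0.002,0.079],[0,0,0]],[100,[0.001,0.002,0.079],[0,0,0]],[100,[0.001,0.002,0.079],[0,0,0]],[100,[0.001,0.002,0.079],[0,0,0]]], "squeeze": 40}}

```text
time: 19.03
ee_pos: [0.5456, -0.1143, 0.1715]
eef_rot: [0.742, 0.67, 0.0, 0.001]
ft_force: [0.2, -0.5, -0.7]
width: 0.0867
```

```bash
python3 -c "
from h import *
go(.5455,-.114,.171,1.47)"
```

```text
t 19.03 p [ 0.5456 -0.1143  0.1715] psi 1.4696 w 0.0867 F [ 0.2 -0.5 -0.7] shift,turn [[0.0003, -0.0001, 0.0005], [0.0013, 0.0004, -0.0004]]
```

Request:
{"method": "arm_command", "body": {"commands": [[0,[0,0,0],[0,0,0]],[0,[0,0,0],[0,0,0]],[0,[0,0,0],[0,0,0]],[0,[0,0,0],[0,0,0]],[0,[0,0,0],[0,0,0]],[0,[0,0,0],[0,0,0]],[0,[0,0,0],[0,0,0]],[0,[0,0,0],[0,0,0]],[0,[0,0,0],[0,0,0]],[0,[0,0,0],[0,0,0]]], "squeeze": 45}}

```text
time: 19.87
ee_pos: [0.5452, -0.1142, 0.1708]
eef_rot: [0.742, 0.671, -0.0, 0.0]
ft_force: [-0.2, 0.2, 0.7]
width: 0.0284
```

```bash
python3 -c "
from h import *
go(.5455,-.114,.171,1.47)"
```

```text
t 19.87 p [ 0.5452 -0.1142  0.1708] psi 1.4698 w 0.0284 F [-0.2  0.2  0.7] shift,turn [[0.0002, 0.0003, -0.0002], [0.0, 0.0001, -0.0002]]
```

Request:
{"method": "arm_command", "body": {"commands": [[0,[0,0,0],[0,0,0]],[0,[0,0,0],[0,0,0]],[0,[0,0,0],[0,0,0]],[0,[0,0,0],[0,0,0]],[0,[0,0,0],[0,0,0]],[0,[0,0,0],[0,0,0]],[0,[0,0,-0.003],[0,0,0]],[0,[0,0,-0.006],[0,0,0]],[0,[0,0,-0.006],[0,0,0]],[0,[0,0,-0.006],[0,0,0]]], "squeeze": 50}}

```text
time: 20.7
ee_pos: [0.5451, -0.1142, 0.1766]
eef_rot: [0.742, 0.671, -0.0, -0.0]
ft_force: [0.4, 0.6, -5.5]
width: 0.0246
```

```bash
python3 -c "
from h import *
go(.5455,-.114,.171,1.47)"
```

```text
t 20.7 p [ 0.5451 -0.1142  0.1766] psi 1.4698 w 0.0246 F [ 0.4  0.6 -5.5] shift,turn [[0.0002, 0.0004, 0.0056], [-0.0003, -0.0, -0.0002]]
```

Request:
{"method": "arm_command", "body": {"commands": [[0,[0,0,-0.003],[0,0,0]],[0,[0,0,-0.006],[0,0,0]],[0,[0,0,-0.009],[0,0,0]],[0,[0,0,-0.012],[0,0,0]],[0,[0,0,-0.014],[0,0,0]],[0,[0,0,-0.0155],[0,0,0]],[0,[0,0,-0.016],[0,0,0]],[0,[0,0,-0.016],[0,0,0]],[0,[0,0,-0.016],[0,0,0]],[0,[0,0,-0.016],[0,0,0]]], "squeeze": 55}}

```text
time: 21.53
ee_pos: [0.5451, -0.1141, 0.1926]
eef_rot: [0.742, 0.671, -0.0, -0.0]
ft_force: [0.2, 0.6, -9.8]
width: 0.0247
```

```bash
python3 -c "
from h import *
go(.5455,-.114,.171,1.47)
c=camera('scene');save(cv2.resize(c['pixels'][155:275,225:365],None,fx=5.4,fy=5),'s10');save(c['pixels'],'s10f')"
```

```text
t 21.53 p [ 0.5451 -0.1141  0.1926] psi 1.4698 w 0.0247 F [ 0.2  0.6 -9.8] shift,turn [[0.0002, 0.0004, 0.0216], [-0.0004, 0.0, -0.0002]]
```

View pics/s10.png

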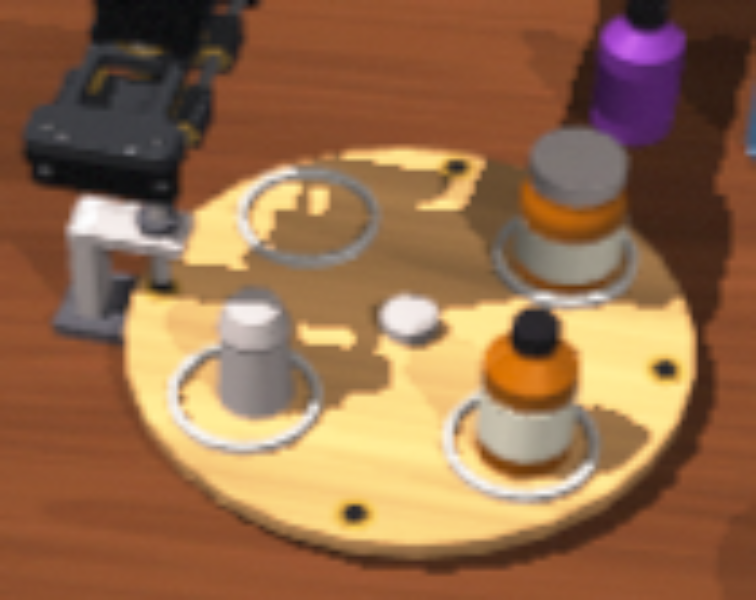

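Request:
{"method": "arm_command", "body": {"commands": [[0,[0,0,0],[0,0,0]],[0,[0,0,0],[0,0,0]],[0,[0,0,0],[0,0,0]],[0,[0,0,0],[0,0,0]],[0,[0,0,0],[0,0,0]],[0,[0,0,0],[0,0,0]],[0,[0,0,0],[0,0,0]],[0,[0,0,0],[0,0,0]],[0,[0,0,0],[0,0,0]],[0,[0,0,0],[0,0,0]]]}}

```text
time: 22.42
ee_pos: [0.5451, -0.1141, 0.1927]
eef_rot: [0.742, 0.671, -0.0, -0.0]
ft_force: [-1.9, -0.4, -10.4]
width: 0.0248
```

```bash
python3 -c "
from h import *
go(.5455,-.114,.171,1.47)
print(close_job())"
```

```text
t 22.42 p [ 0.5451 -0.1141  0.1927] psi 1.4698 w 0.0248 F [ -1.9  -0.4 -10.4] shift,turn [[0.0002, 0.0004, 0.0217], [-0.0003, 0.0001, -0.0002]]
the job is handed in; nothing more can be done
None
```

I swapped the jar and the bottle: the jar went into the empty well d, the bottle into well a, and then the jar into well b. I then gripped the plunger knob, lifted it about 22 mm, and handed the job in at about 22 s while still holding it.

**Jar and bottle:** in the last top view, each stood upright and released within about 2 mm of its well's centre. The last scene view, taken after the pull, showed no change.

**Plunger:** the tool rose 21.9 mm. The downward force went from 5.5 N at 6 mm of lift to about 10 N at the end, as the spring should give, with no sign of slip. The grip read 24.8 mm on a 26 mm knob. I worked out the lift from the tool height and the force, because the gripper hid the knob in the last picture.

**Other things:** the shaker looked unmoved in the last close view. I did not re-check the other things on the table, but none was near the arm's path. The only miss was on the first descent, when the arm stopped about 18 mm short of the jar's centre, touching nothing. I corrected it before closing the grip.

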